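# Shift the row of forming stakes to the other rack in the same order

### The arm

A 7-joint arm with a two-finger parallel gripper is mounted at the origin on the work surface. World frame = base frame: x ahead of the robot, y to its left, z up, the work surface at z = 0. Lengths are in m, angles in rad, forces in N, time in s.
With the tool pointing down it reaches from about 0.425 to 0.95 m from the base axis. Payload 16.7 kg.
Tool frame: the origin (TCP) lies midway between the tips of the shut fingers; the grasp point (between the pads) lies 19 mm behind it (grip_depth is the distance from the TCP to the grasp point, in m); z points along the fingers, y is the line along which they close (so a half turn about z gives the same grasp; the last joint's range is limited). The gripper opens to 94 mm and grips with 3 to 60 N. Pads are 16 mm wide; open, the fingers measure 119 mm over their backs; the gripper's body (75 mm by 177 mm) begins 78 mm behind the grasp point.
Start: joints at [1.131, 0.426, 0.074, 1.606, -0.034, 1.111, -0.067], TCP at [0.194, -0.647, 0.205] pointing down, gripper open.
Joint ranges: [-2.85, 2.85], [-0.5, 2.14], [-1.23, 1.37], [0.21, 2.46], [-1.02, 4.16], [0.16, 2.05], [-2.73, 2.73]. Speed limits (rad/s): [1.89, 1.89, 2.39, 2.39, 3.01, 3.01, 3.01].

### API

Orientations are given as a 3x3 rotation matrix whose columns are the frame's x, y, z axes.
In Python, from rig import * gives the robot as it stands. The module is installed in compiled form; this text tells all that it offers.
- The arm moves only by the shell command python3 -m jog 'ROWS' [OPENING] [FORCE]. ROWS is JSON, a list of rows, each a list of 6 numbers: the shift along the tool's x, y, z normalised to -1 to 1, where 1 is 200 mm, then the turn, a rotation vector about the tool's x, y, z normalised to -1 to 1, where 1 is 2 pi rad. In form: [[dx, dy, dz, ax, ay, az], ...]. A call has 1 to 12 rows; each row is the pose to reach, as a shift and turn from the pose commanded when the call began, along the tool's axes at that moment, turning the shorter way round; what a row does not reach only later rows make up. A row lasts 1/8 s, in which the tool goes at most 62.5 mm and 10.7 degrees, less where a joint would pass 70% of its speed; a pose out of reach is approached as far as the arm can. A call with a number of a shift or a turn outside -1 to 1 is refused whole. A call with a gripper value outside its range is refused whole. OPENING is the closure in counts, from 0 (fully open) to 255 (shut), set as the call begins (- or left out, the last holds). The fingers move at their own pace and stop on an object; FORCE is the grip in N (left out, the last holds). Time passes only in rows, so rows that repeat a pose let the fingers close. It gives the time, the measured TCP pose, the force, the opening and the grip force at its end, in the units of the state.
- observe(): the state, without advancing time (a new reading comes with each control period).
- read_camera(name): name is "scene" or "top"; returns a dict with "color" (400x640x3 uint8, red, green, blue), "fx", "fy", "cx", "cy" (pixels), "R" (3x3) and "t" (3): a world point X has camera coordinates R X + t. Camera axes: x right, y down, z forward; pixel columns grow to the right and rows downward; lengths in m; the calibration is good to about 2 mm. A picture is of the moment at which its call begins. There is no depth.
- sign_off(): hands the job in; it is judged then, once.
The state is a dict: "time_s": time; "q": joint angles; "qd": joint speeds; "tau": joint torques, N m; "position": TCP position; "tcp_rot": TCP orientation; "wrist_force": force on the tool from outside, world axes, zero at the start; "torque": the same for the moment, N m; "grip_width": finger opening in m; "grasp_force": force on a finger pad.
Only numpy, scipy, OpenCV 4.12 (cv2) and the standard library are available. Lean on these libraries where they do the work, as an engineer would, in place of code of your own. Each camera call takes 0.05 s, during which the arm holds its last target. There are 200 camera calls.

### The job

One wooden rack on the jeweller's bench is full: three upright steel forming stakes and a matched pair of flat steel bars (parallels), one bay each. Move the whole row into the empty rack, in the same left-to-right order, each upright on the floor in the middle of its bay and let go. The two parallels must be picked up together in one grasp, carried as a pair and left side by side in their bay.

Things in the scene. Friction and masses are not known exactly. Their poses are not given: they have to be found in the camera images.
- ball_stake_mid (a point): Steel, a round upright stub, 32 mm in diameter and 64 mm tall; its lowest 48 mm are straight-sided, above that it is domed. The point is its centre, 32 mm above its foot; its z axis points up. Starts upright in one of the bays of the full rack. Mass 0.25 to 0.6 kg.
- square_stake_mid (a point): Steel, an upright block 32 x 32 mm and 60 mm tall with a flat top, its x and y axes square to its faces. The point is its centre, 30 mm above its foot; its z axis points up. Starts upright in one of the bays of the full rack. Mass 0.25 to 0.6 kg.
- blade_stake_mid (a point): Steel, an upright slab 50 mm long (its x axis), 20 mm thick (its y axis) and 60 mm tall; at the start its length lies roughly across the row. The point is its centre, 30 mm above its foot; its z axis points up. Starts upright in one of the bays of the full rack. Mass 0.25 to 0.6 kg.
- parallel_a_mid (a point): One of the two equal flat steel bars of the matched pair, 70 mm long (its x axis), 12 mm thick (its y axis) and 32 mm high, standing on its long edge across the row. The point is its centre, 16 mm above its underside. The two start flat against one another in one bay (24 mm thick together). Mass 0.14 to 0.28 kg each.
- parallel_b_mid (a point): The other bar of the matched pair, the same in every way as parallel_a_mid, close beside it.
- rack_full: Fixed wooden rack that holds the row, near or far. Origin: underside (table top), middle of four bays; y runs along the row (+y left seen from the robot), x away from the robot. Bays at y = +105, +35, -35, -105 mm: pockets 58 mm along y, 88 mm along x, floor 12 mm above the table, walls 5 mm above the floor. A jar stands on its left end ledge (y 143 to 200 mm), no part of the row.
- rack_empty: The other fixed wooden rack, same build, axes and sizes: four empty bays, centres at y = +105, +35, -35, -105 mm from its origin (underside, middle of the bays), x = 0; floor 12 mm above the table, pockets 58 mm along y by 88 mm along x, walls 5 mm above the floor. Left ledge with a brass cup, no part of the row. Turned up to 0.11 rad; nearer or farther than the full one.
- insert_ball: Fixed wooden tray insert (one bay, 100 mm across the row, 70 mm along it) of the full rack in which the round stake stands at the start; it stays and marks that stake's place in the old row. Origin at the centre of its underside, 6 mm above the table.
- insert_square: The same, for the bay in which the square stake stands at the start.
- insert_blade: The same, for the bay in which the slab-shaped stake stands at the start. The remaining bay is the pair's.
There are look-alikes about, which are no part of the job. Leave any turquoise look-alike of the part that bears ball_stake_mid alone. Leave any green or pink look-alike of the part that bears blade_stake_mid alone.

How it is judged:
On the way:
1. both parallels are off the rack together, side by side (centres more than 60 mm above the table, less than 20 mm apart) (height (world z) of each of parallel_a_mid, parallel_b_mid above 0.06 m and distance between parallel_a_mid and parallel_b_mid below 0.02 m), for 0.2 s.
At the end, for the whole second after the job is handed in: Stakes and pair stand at rest on the bay floors of the empty rack (tilt under 0.12 rad, height within 4.5 mm), each at its old place in the row; stakes within 14 mm of the bay centre along the row, 15 mm across; parallels each within 20 and 15 mm, centres under 20 mm apart (((y of insert_ball in the frame of rack_full between 0.085 and 0.125 m and y of ball_stake_mid in the frame of rack_empty between 0.091 and 0.119 m) or (y of insert_ball in the frame of rack_full between 0.015 and 0.055 m and y of ball_stake_mid in the frame of rack_empty between 0.021 and 0.049 m) or (y of insert_ball in the frame of rack_full between -0.055 and -0.015 m and y of ball_stake_mid in the frame of rack_empty between -0.049 and -0.021 m) or (y of insert_ball in the frame of rack_full between -0.125 and -0.085 m and y of ball_stake_mid in the frame of rack_empty between -0.119 and -0.091 m)) and ((y of insert_square in the frame of rack_full between 0.085 and 0.125 m and y of square_stake_mid in the frame of rack_empty between 0.091 and 0.119 m) or (y of insert_square in the frame of rack_full between 0.015 and 0.055 m and y of square_stake_mid in the frame of rack_empty between 0.021 and 0.049 m) or (y of insert_square in the frame of rack_full between -0.055 and -0.015 m and y of square_stake_mid in the frame of rack_empty between -0.049 and -0.021 m) or (y of insert_square in the frame of rack_full between -0.125 and -0.085 m and y of square_stake_mid in the frame of rack_empty between -0.119 and -0.091 m)) and ((y of insert_blade in the frame of rack_full between 0.085 and 0.125 m and y of blade_stake_mid in the frame of rack_empty between 0.091 and 0.119 m) or (y of insert_blade in the frame of rack_full between 0.015 and 0.055 m and y of blade_stake_mid in the frame of rack_empty between 0.021 and 0.049 m) or (y of insert_blade in the frame of rack_full between -0.055 and -0.015 m and y of blade_stake_mid in the frame of rack_empty between -0.049 and -0.021 m) or (y of insert_blade in the frame of rack_full between -0.125 and -0.085 m and y of blade_stake_mid in the frame of rack_empty between -0.119 and -0.091 m)) and (((y of insert_ball in the frame of rack_full below 0.085 m or y of insert_ball in the frame of rack_full above 0.125 m) and (y of insert_square in the frame of rack_full below 0.085 m or y of insert_square in the frame of rack_full above 0.125 m) and (y of insert_blade in the frame of rack_full below 0.085 m or y of insert_blade in the frame of rack_full above 0.125 m) and y of parallel_a_mid in the frame of rack_empty between 0.085 and 0.125 m and y of parallel_b_mid in the frame of rack_empty between 0.085 and 0.125 m) or ((y of insert_ball in the frame of rack_full below 0.015 m or y of insert_ball in the frame of rack_full above 0.055 m) and (y of insert_square in the frame of rack_full below 0.015 m or y of insert_square in the frame of rack_full above 0.055 m) and (y of insert_blade in the frame of rack_full below 0.015 m or y of insert_blade in the frame of rack_full above 0.055 m) and y of parallel_a_mid in the frame of rack_empty between 0.015 and 0.055 m and y of parallel_b_mid in the frame of rack_empty between 0.015 and 0.055 m) or ((y of insert_ball in the frame of rack_full below -0.055 m or y of insert_ball in the frame of rack_full above -0.015 m) and (y of insert_square in the frame of rack_full below -0.055 m or y of insert_square in the frame of rack_full above -0.015 m) and (y of insert_blade in the frame of rack_full below -0.055 m or y of insert_blade in the frame of rack_full above -0.015 m) and y of parallel_a_mid in the frame of rack_empty between -0.055 and -0.015 m and y of parallel_b_mid in the frame of rack_empty between -0.055 and -0.015 m) or ((y of insert_ball in the frame of rack_full below -0.125 m or y of insert_ball in the frame of rack_full above -0.085 m) and (y of insert_square in the frame of rack_full below -0.125 m or y of insert_square in the frame of rack_full above -0.085 m) and (y of insert_blade in the frame of rack_full below -0.125 m or y of insert_blade in the frame of rack_full above -0.085 m) and y of parallel_a_mid in the frame of rack_empty between -0.125 and -0.085 m and y of parallel_b_mid in the frame of rack_empty between -0.125 and -0.085 m)) and x of ball_stake_mid in the frame of rack_empty between -0.015 and 0.015 m and z of ball_stake_mid in the frame of rack_empty between 0.0395 and 0.0485 m and linear speed of each of ball_stake, square_stake, blade_stake, parallel_a, parallel_b below 0.02 m/s and angle between each of ball_stake_mid, square_stake_mid, blade_stake_mid, parallel_a_mid, parallel_b_mid's own z axis and vertical below 0.12 rad and x of square_stake_mid in the frame of rack_empty between -0.015 and 0.015 m and z of square_stake_mid in the frame of rack_empty between 0.0375 and 0.0465 m and x of blade_stake_mid in the frame of rack_empty between -0.015 and 0.015 m and z of blade_stake_mid in the frame of rack_empty between 0.0375 and 0.0465 m and x of parallel_a_mid in the frame of rack_empty between -0.015 and 0.015 m and z of parallel_a_mid in the frame of rack_empty between 0.0235 and 0.0325 m and x of parallel_b_mid in the frame of rack_empty between -0.015 and 0.015 m and z of parallel_b_mid in the frame of rack_empty between 0.0235 and 0.0325 m and distance between parallel_a_mid and parallel_b_mid below 0.02 m); the robot touches nothing.
It also fails if it takes over 99 s, if anything falls off the work surface, if the arm or the gripper's body presses on something with over 40 N, if the wrist force passes 120 N, or if a joint passes its speed limit or range.

## Working session

There is one attempt and no reset: what is moved stays moved. The work goes in short steps, Python scripts to look and compute and a shell command to move; the robot and the scene stay as the last step left them, time stands still between calls to the robot, and variables do not carry over. Pictures are saved under pics/ and viewed, at most 14 in all, crops included, and the job is handed in when it is done.

```bash
mkdir -p pics; python3 - <<'E'
from rig import *
import cv2,numpy as np
for n in ("top","scene"):
    c=read_camera(n); cv2.imwrite(f"pics/{n}0.png",c["color"][:,:,::-1])
    print(n,c["fx"],c["cx"],c["cy"],np.round(c["R"],4).tolist(),np.round(c["t"],4).tolist())
s=observe(); print(s)
E
```

```text
top 483.7949605246609 320.2264923903046 194.90630087309214 [[-0.0118, -0.9999, -0.005], [-0.978, 0.0126, -0.2083], [0.2083, 0.0024, -0.9781]] [0.0092, 0.6245, 0.7837]
scene 477.9474689854748 320.83370736064035 201.54993635460727 [[0.6745, 0.7382, 0.0085], [0.5721, -0.5155, -0.638], [-0.4666, 0.4352, -0.77]] [-0.4191, -0.3154, 1.0536]
{'time_s': 0.1, 'q': array([ 1.1304762 ,  0.42667951,  0.07386216,  1.60653515, -0.03410677,
        1.11079362, -0.06707219]), 'qd': array([-1.75936430e-04, -1.38931156e-03, -1.67560670e-03, -1.54804210e-03,
       -4.42480494e-04, -1.72064440e-03, -9.65713399e-05]), 'tau': array([ 8.80692591e-03, -9.37466240e+01,  3.67726207e+00, -4.55047417e+01,
       -4.85789892e-02,  1.68325310e-02, -3.56415296e-05]), 'position': array([ 0.19340551, -0.64628894,  0.20484267]), 'tcp_rot': array([[ 9.58013298e-01,  2.86723484e-01, -4.06926388e-04],
       [ 2.86723761e-01, -9.58012690e-01,  1.08202978e-03],
       [-7.95972952e-05, -1.15327438e-03, -9.99999332e-01]]), 'wrist_force': array([ 0.45596109,  0.66632294, -0.04720532]), 'torque': array([0.0113714 , 0.02994971, 0.04091986]), 'grasp_force': 0.0, 'grip_width': 0.09389809311849946}
```

View pics/top0.png

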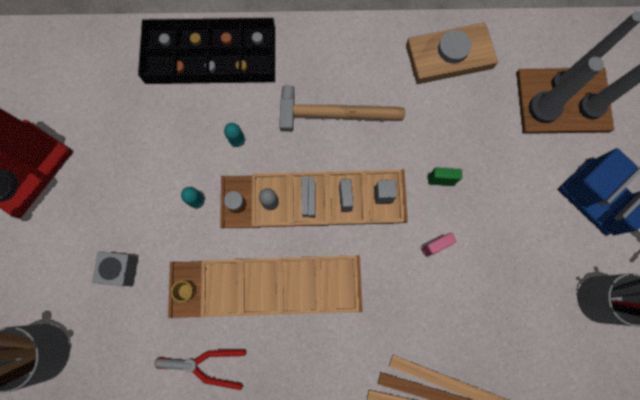

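View pics/scene0.png

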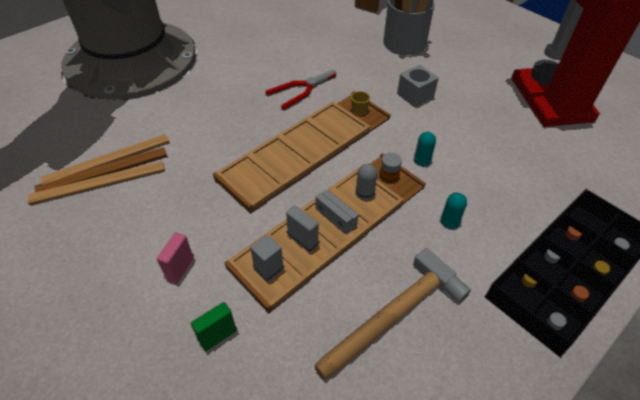

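```bash
cat > h.py <<'E'
from rig import *
import cv2,numpy as np
def ray(c,u,v,z):
    d=c["R"].T@np.array([(u-c["cx"])/c["fx"],(v-c["cy"])/c["fy"],1]); o=-c["R"].T@c["t"]
    return o+d*(z-o[2])/d[2]
def proj(c,X):
    p=c["R"]@np.array(X,float)+c["t"]; return c["fx"]*p[0]/p[2]+c["cx"],c["fy"]*p[1]/p[2]+c["cy"]
def ang(s): return np.arctan2(s["tcp_rot"][1,1],s["tcp_rot"][0,1])
E
python3 - <<'E'
from h import *
c=read_camera("top"); im=c["color"][:,:,::-1].copy()
hsv=cv2.cvtColor(im,cv2.COLOR_BGR2HSV)
m=cv2.inRange(hsv,(5,90,40),(25,255,255)); 
for name,(r0,r1,c0,c1) in dict(full=(160,240,205,420),empty=(245,330,155,375)).items():
    k=np.zeros_like(m);k[r0:r1,c0:c1]=m[r0:r1,c0:c1]
    k=cv2.morphologyEx(k,cv2.MORPH_CLOSE,np.ones((15,15)))
    cn=max(cv2.findContours(k,0,2)[0],key=cv2.contourArea)
    w=np.array([ray(c,*p[0],0.017)[:2] for p in cn],np.float32)
    r=cv2.minAreaRect(w); b=cv2.boxPoints(r); print(name,r); print(np.round(b,4).tolist())
    for q in b: cv2.circle(im,tuple(int(round(x)) for x in proj(c,[*q,0.017])),1,(255,0,255),-1)
cv2.imwrite("pics/crop1.png",cv2.resize(im[165:325,160:420],None,fx=3,fy=3,interpolation=2))
E
```

```text
full ((0.6292150616645813, 0.015122577548027039), (0.10012806206941605, 0.3425725996494293), 1.1198816299438477)
[[0.5758000016212463, 0.18539999425411224], [0.5824999809265137, -0.15710000693798065], [0.6826000213623047, -0.15520000457763672], [0.6758999824523926, 0.1873999983072281]]
empty ((0.47008100152015686, 0.10316529870033264), (0.09855909645557404, 0.34252673387527466), 1.1492036581039429)
[[0.4174000024795532, 0.2734000086784363], [0.42419999837875366, -0.06909999996423721], [0.5228000283241272, -0.06710000336170197], [0.5159000158309937, 0.2754000127315521]]
```

View pics/crop1.png

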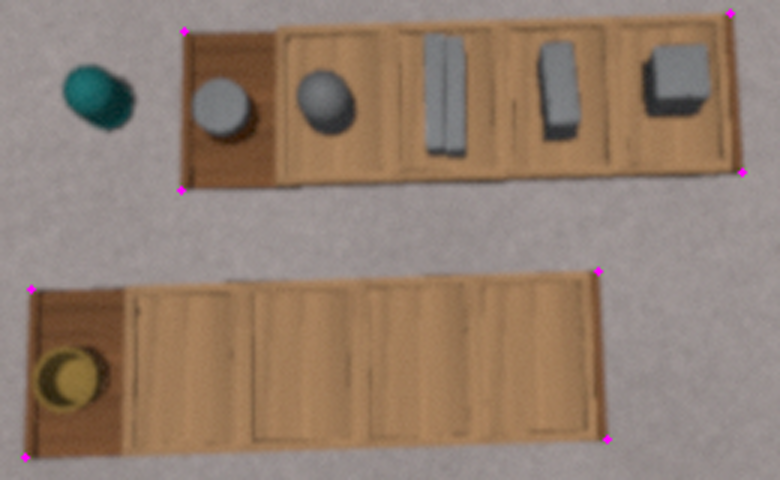

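```bash
cat >> h.py <<'E'
def go(x,y,z,a):
    """row reaching TCP x,y,z with closing axis (tool y) at world angle a (deg), tool down"""
    from scipy.spatial.transform import Rotation as Ro
    s=observe(); R=s["tcp_rot"]; a=np.radians(a)
    opts=[]
    for aa in (a,a+np.pi):
        Y=np.array([np.cos(aa),np.sin(aa),0]);Z=np.array([0,0,-1.]);X=np.cross(Y,Z)
        opts.append(Ro.from_matrix(R.T@np.c_[X,Y,Z]).as_rotvec())
    r=min(opts,key=np.linalg.norm)
    d=R.T@(np.array([x,y,z])-s["position"])
    print("row",np.round(np.r_[d/.2,r/2/np.pi],4).tolist(),"at",np.round(s["position"],4),"ang",round(np.degrees(ang(s)),1))
def cr(p): return (p[0]+.5)/3+160-.5,(p[1]+.5)/3+165-.5
E
python3 - <<'E'
from h import *
c=read_camera("top")
P=lambda pts,z:np.array([ray(c,*cr(p),z)[:2] for p in pts])
def rect(n,pts,z):
    w=P(pts,z);print(n,np.round(w.mean(0),4),cv2.minAreaRect(w.astype(np.float32)))
rect("square",[(658,45),(708,45),(708,87),(658,87)],.072)
rect("blade",[(541,44),(570,42),(578,106),(546,109)],.072)
rect("pair",[(424,36),(464,36),(467,152),(427,152)],.044)
print("ball",P([(323,98)],.06))
for u,v in((580,300),(585,275)): print(ray(c,u,v,0.1),ray(c,u,v,0))
y=np.array([-.0196,.9998]);o=np.array([.6298,-.0134]);e=np.array([.4707,.0747])
for b in(.105,.035,-.035,-.105):print(b,np.round(o+b*y,4),np.round(e+b*y,4))
go(.63,-.118,.25,1.1)
E
```

```text
square [ 0.6365 -0.116 ] ((0.6364642381668091, -0.11607534438371658), (0.029805995523929596, 0.025112830102443695), 89.25150299072266)
blade [ 0.6319 -0.0435] ((0.6320276856422424, -0.04338311031460762), (0.03883351758122444, 0.018637068569660187), 4.722176551818848)
pair [0.6277 0.0233] ((0.6277533769607544, 0.023354969918727875), (0.07190773636102676, 0.0242172759026289), 0.9041664600372314)
ball [[0.62259302 0.09498145]]
[ 0.43942901 -0.41349889  0.1       ] [ 0.43840845 -0.46533063  0.        ]
[ 0.47890269 -0.42647609  0.1       ] [ 0.48283709 -0.4799368   0.        ]
0.105 [0.6277 0.0916] [0.4686 0.1797]
0.035 [0.6291 0.0216] [0.47   0.1097]
-0.035 [ 0.6305 -0.0484] [0.4714 0.0397]
-0.105 [ 0.6319 -0.1184] [ 0.4728 -0.0303]
row [2.8485, -1.9057, -0.2233, -0.0001, -0.0001, -0.2068] at [ 0.1935 -0.6464  0.2051] ang -73.3
```

```bash
python3 -m jog '[[0.487,-0.825,-0.575,0,0,0],[0.487,-0.825,-0.575,0,0,0],[0.487,-0.825,-0.575,0,0,0],[0.487,-0.825,-0.575,0,0,0],[0.487,-0.825,-0.575,0,0,0]]' 0
python3 -m jog '[[0.93,-0.5,0,0,0,-0.2068],[0.93,-0.5,0,0,0,-0.2068],[0.93,-0.5,0,0,0,-0.2068],[0.93,-0.5,0,0,0,-0.2068],[0.93,-0.5,0,0,0,-0.2068],[0.93,-0.5,0,0,0,-0.2068],[0.93,-0.5,0,0,0,-0.2068],[0.93,-0.5,0,0,0,-0.2068]]'
python3 - <<'E'
from h import *
print(observe()["q"])
go(.633,-.116,.25,1.1)
ims=[]
for n,(r0,c0) in dict(top=(150,205),scene=(140,220)).items():
    c=read_camera(n); k=4 if n=="top" else 4
    im=cv2.resize(c["color"][r0:r0+(90 if n=="top" else 170),c0:c0+(200),::-1],None,fx=4 if n=="top" else 3,fy=4 if n=="top" else 3,interpolation=2); f=4 if n=="top" else 3
    def px(X): u,v=proj(c,X); return [int(round((u-c0+.5)*f-.5)),int(round((v-r0+.5)*f-.5))]
    def box(x,y,a,L,W,z1,col):
        a=np.radians(a);A=np.array([np.cos(a),np.sin(a)]);B=np.array([-A[1],A[0]])
        q=[np.array([x,y])+s*A*L/2+t*B*W/2 for s,t in((1,1),(1,-1),(-1,-1),(-1,1))]
        for z in (.012,z1): cv2.polylines(im,[np.array([px([*p,z]) for p in q])],True,col,1)
    box(.633,-.116,1.1,.032,.032,.072,(0,0,255)); box(.6264,-.0435,4.7,.05,.02,.072,(0,255,0)); box(.6277,.0233,.9,.07,.024,.044,(255,0,0))
    t=np.linspace(0,6.28,30)
    for z in(.012,.06): cv2.polylines(im,[np.array([px([.6226+.016*np.cos(q),.095+.016*np.sin(q),z]) for q in t])],True,(255,0,255),1)
    cv2.imwrite(f"pics/ov_{n}.png",im)
E
```

```text
time_s: 0.82
position: [0.2407, -0.4595, 0.3224]
tcp_rot: [[0.957, 0.289, 0.002], [0.289, -0.957, -0.002], [0.001, 0.003, -1.0]]
wrist_force: [-0.4, -0.5, -0.9]
grip_width: 0.0937
grasp_force: 0.0
time_s: 1.82
position: [0.3888, -0.3123, 0.3197]
tcp_rot: [[-0.018, 1.0, -0.001], [1.0, 0.018, 0.001], [0.001, -0.001, -1.0]]
wrist_force: [0.4, 0.2, 0.6]
grip_width: 0.0935
grasp_force: 0.0
[ 0.76932531  0.0579414  -0.23126093  1.82751097  0.01359946  1.25884654
  0.55176664]
row [0.9594, 1.2384, 0.3482, -0.0001, -0.0001, -0.0003] at [ 0.3888 -0.3123  0.3197] ang 1.0
```

View pics/ov_top.png

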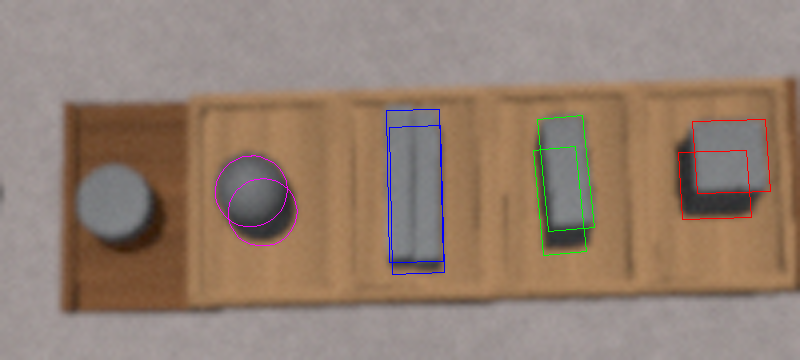

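View pics/ov_scene.png

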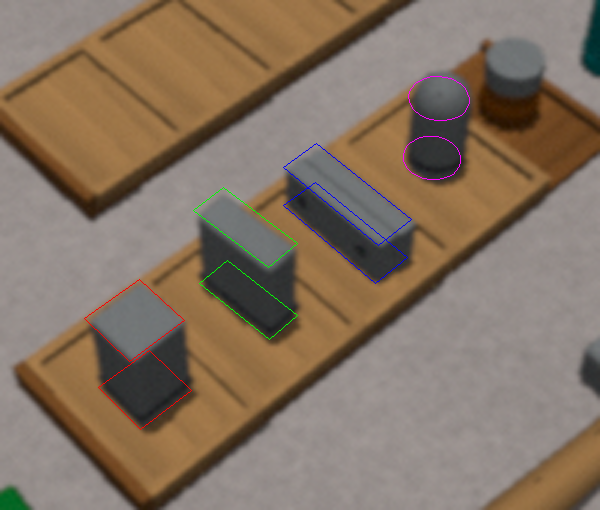

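```bash
python3 -m jog '[[0.5,0.6,0.15,0,0,0],[0.964,1.0,0.3,0,0,0],[0.964,1.0,0.3,0,0,0],[0.964,1.0,0.3,0,0,0],[0.964,1.0,0.3,0,0,0],[0.964,1.0,0.3,0,0,0],[0.964,1.0,0.3,0,0,0]]' 0 30
python3 -m jog '[[0,0.238,0,0,0,0],[0,0.238,0.4,0,0,0],[0,0.238,0.8,0,0,0],[0,0.238,0.8,0,0,0],[0,0.238,0.8,0,0,0],[0,0.238,0.8,0,0,0]]'
python3 - <<'E'
from h import *
go(.633,-.115,.023,1.1)
E
```

```text
time_s: 2.8
position: [0.5849, -0.1158, 0.2603]
tcp_rot: [[-0.017, 1.0, -0.001], [1.0, 0.017, -0.0], [-0.0, -0.001, -1.0]]
wrist_force: [-0.9, -0.4, 0.4]
grip_width: 0.0937
grasp_force: 0.0
time_s: 3.55
position: [0.6336, -0.1149, 0.1025]
tcp_rot: [[-0.018, 1.0, 0.002], [1.0, 0.018, -0.001], [-0.001, 0.002, -1.0]]
wrist_force: [-0.2, 0.1, 0.7]
grip_width: 0.0942
grasp_force: 0.0
row [-0.0003, -0.004, 0.3975, 0.0003, 0.0001, -0.0003] at [ 0.6336 -0.1149  0.1025] ang 1.0
```

```bash
python3 -m jog '[[0,0,0.2,0,0,0],[0,0,0.395,0,0,0],[0,0,0.395,0,0,0],[0,0,0.395,0,0,0],[0,0,0.395,0,0,0]]' 0 30
python3 -m jog '[[0,0,0,0,0,0],[0,0,0,0,0,0],[0,0,0,0,0,0],[0,0,0,0,0,0],[0,0,0,0,0,0],[0,0,0,0,0,0],[0,0,0,0,0,0],[0,0,0,0,0,0]]' 255 30
```

```text
time_s: 4.18
position: [0.6342, -0.1143, 0.0238]
tcp_rot: [[-0.019, 1.0, 0.003], [1.0, 0.019, -0.001], [-0.001, 0.003, -1.0]]
wrist_force: [0.1, -0.8, 0.5]
grip_width: 0.0941
grasp_force: 0.0
time_s: 5.18
position: [0.633, -0.1139, 0.0215]
tcp_rot: [[-0.019, 1.0, 0.0], [1.0, 0.019, 0.0], [0.0, 0.0, -1.0]]
wrist_force: [1.0, -1.1, -0.9]
grip_width: 0.0317
grasp_force: 30.0
```

```bash
python3 -m jog '[[0,0,-0.2,0,0,0],[0,0,-0.5,0,0,0],[0.1,-0.2,-0.55,0,0,0],[0.25,-0.45,-0.55,0,0,0],[0.38,-0.68,-0.55,0,0,0],[0.433,-0.793,-0.55,0,0,0],[0.433,-0.793,-0.55,0,0,0],[0.433,-0.793,-0.55,0,0,0]]'
python3 - <<'E'
from h import *
go(.4728,-.0303,.0225,1.1)
E
```

```text
time_s: 6.18
position: [0.4732, -0.0308, 0.1317]
tcp_rot: [[-0.019, 1.0, 0.001], [1.0, 0.019, -0.0], [-0.0, 0.001, -1.0]]
wrist_force: [0.2, 0.3, -2.5]
grip_width: 0.032
grasp_force: 30.0
row [0.0023, -0.0023, 0.5458, 0.0001, 0.0, -0.0] at [ 0.4732 -0.0308  0.1317] ang 1.1
```

```bash
python3 -m jog '[[0,0,0.3,0,0,0],[0,0,0.5,0,0,0],[0,0,0.545,0,0,0],[0,0,0.545,0,0,0],[0,0,0.545,0,0,0]]'
python3 -m jog '[[0,0,0,0,0,0],[0,0,0,0,0,0],[0,0,0,0,0,0],[0,0,0,0,0,0],[0,0,-0.3,0,0,0],[0,0,-0.5,0,0,0],[0,0,-0.5,0,0,0],[0,0,-0.5,0,0,0]]' 0
python3 - <<'E'
from h import *
go(.628,-.0430,.123,4.7)
E
```

```text
time_s: 6.8
position: [0.4737, -0.0305, 0.0233]
tcp_rot: [[-0.019, 1.0, 0.001], [1.0, 0.019, 0.0], [0.0, 0.001, -1.0]]
wrist_force: [0.4, 0.2, -3.5]
grip_width: 0.0319
grasp_force: 30.0
time_s: 7.8
position: [0.4723, -0.0306, 0.1222]
tcp_rot: [[-0.019, 1.0, -0.0], [1.0, 0.019, -0.0], [-0.0, -0.0, -1.0]]
wrist_force: [-0.6, 0.3, -0.4]
grip_width: 0.094
grasp_force: 0.0
row [-0.0768, 0.777, -0.0042, -0.0, 0.0, -0.01] at [ 0.4723 -0.0306  0.1222] ang 1.1
```

```bash
python3 -m jog '[[-0.03,0.3,0,0,0,-0.01],[-0.06,0.6,0,0,0,-0.01],[-0.077,0.777,0,0,0,-0.01],[-0.077,0.777,0,0,0,-0.01],[-0.077,0.777,0,0,0,-0.01],[-0.077,0.777,0.25,0,0,-0.01],[-0.077,0.777,0.45,0,0,-0.01],[-0.077,0.777,0.495,0,0,-0.01],[-0.077,0.777,0.495,0,0,-0.01],[-0.077,0.777,0.495,0,0,-0.01]]'
python3 -m jog '[[0,0,0,0,0,0],[0,0,0,0,0,0],[0,0,0,0,0,0],[0,0,0,0,0,0],[0,0,0,0,0,0],[0,0,0,0,0,0],[0,0,0,0,0,0]]' 255 30
python3 - <<'E'
from h import *
go(.4714,.0397,.0225,1.1)
E
```

```text
time_s: 9.05
position: [0.6292, -0.0428, 0.0253]
tcp_rot: [[-0.082, 0.997, 0.002], [0.997, 0.082, -0.0], [-0.0, 0.002, -1.0]]
wrist_force: [-0.2, 0.9, -0.4]
grip_width: 0.094
grasp_force: 0.0
time_s: 9.93
position: [0.6283, -0.0428, 0.0235]
tcp_rot: [[-0.082, 0.997, 0.0], [0.997, 0.082, 0.0], [0.0, 0.0, -1.0]]
wrist_force: [0.9, -0.2, 0.8]
grip_width: 0.0499
grasp_force: 30.0
row [0.4755, -0.7481, 0.0049, 0.0, -0.0, 0.01] at [ 0.6283 -0.0428  0.0235] ang 4.7
```

```bash
python3 -m jog '[[0,0,-0.2,0,0,0],[0,0,-0.5,0,0,0],[0.1,-0.15,-0.55,0,0,0],[0.25,-0.4,-0.55,0,0,0.01],[0.4,-0.62,-0.55,0,0,0.01],[0.4755,-0.748,-0.55,0,0,0.01],[0.4755,-0.748,-0.55,0,0,0.01],[0.4755,-0.748,-0.55,0,0,0.01],[0.4755,-0.748,-0.25,0,0,0.01],[0.4755,-0.748,-0.05,0,0,0.01],[0.4755,-0.748,-0.005,0,0,0.01],[0.4755,-0.748,-0.005,0,0,0.01]]'
python3 -m jog '[[0,0,0,0,0,0],[0,0,0,0,0,0]]'
python3 - <<'E'
from h import *
go(.4714,.0397,.0235,1.1)
E
```

```text
time_s: 11.42
position: [0.4718, 0.0396, 0.0245]
tcp_rot: [[-0.019, 1.0, -0.001], [1.0, 0.019, 0.0], [0.0, -0.001, -1.0]]
wrist_force: [0.4, -0.7, -5.4]
grip_width: 0.0497
grasp_force: 30.0
time_s: 11.68
position: [0.4722, 0.0396, 0.0252]
tcp_rot: [[-0.019, 1.0, 0.001], [1.0, 0.019, 0.0], [0.0, 0.001, -1.0]]
wrist_force: [0.2, -1.0, -5.0]
grip_width: 0.0499
grasp_force: 30.0
row [0.0007, -0.004, 0.0087, 0.0002, -0.0, -0.0] at [0.4722 0.0396 0.0252] ang 1.1
```

```bash
python3 -m jog '[[0,0,0.007,0,0,0],[0,0,0.007,0,0,0]]'
python3 -m jog '[[0,0,0,0,0,0],[0,0,0,0,0,0],[0,0,0,0,0,0],[0,0,0,0,0,0],[0,0,-0.3,0,0,0],[0,0,-0.5,0,0,0],[0,0,-0.5,0,0,0],[0,0,-0.5,0,0,0]]' 0
python3 - <<'E'
from h import *
go(.6228,.0952,.024,1.1)
E
```

```text
time_s: 11.92
position: [0.4714, 0.0396, 0.0232]
tcp_rot: [[-0.019, 1.0, 0.0], [1.0, 0.019, -0.0], [-0.0, 0.0, -1.0]]
wrist_force: [0.1, -0.6, -4.7]
grip_width: 0.05
grasp_force: 30.0
time_s: 12.92
position: [0.4712, 0.0394, 0.1228]
tcp_rot: [[-0.019, 1.0, -0.0], [1.0, 0.019, -0.0], [-0.0, -0.0, -1.0]]
wrist_force: [-0.4, -0.1, -0.1]
grip_width: 0.0937
grasp_force: 0.0
row [0.2646, 0.7635, 0.4937, -0.0, 0.0, -0.0] at [0.4712 0.0394 0.1228] ang 1.1
```

```bash
python3 -m jog '[[0.09,0.28,0,0,0,0],[0.2,0.56,0,0,0,0],[0.265,0.763,0,0,0,0],[0.265,0.763,0,0,0,0],[0.265,0.763,0,0,0,0],[0.265,0.763,0.25,0,0,0],[0.265,0.763,0.45,0,0,0],[0.265,0.763,0.493,0,0,0],[0.265,0.763,0.493,0,0,0],[0.265,0.763,0.493,0,0,0]]'
python3 -m jog '[[0,0,0,0,0,0],[0,0,0,0,0,0],[0,0,0,0,0,0],[0,0,0,0,0,0],[0,0,0,0,0,0],[0,0,0,0,0,0],[0,0,0,0,0,0],[0,0,0,0,0,0]]' 255 30
python3 - <<'E'
from h import *
go(.4686,.1797,.024,1.1)
E
```

```text
time_s: 14.18
position: [0.6238, 0.0957, 0.0262]
tcp_rot: [[-0.019, 1.0, 0.002], [1.0, 0.019, 0.0], [0.0, 0.002, -1.0]]
wrist_force: [0.2, 0.2, -0.7]
grip_width: 0.0941
grasp_force: 0.0
time_s: 15.18
position: [0.6233, 0.0956, 0.0246]
tcp_rot: [[-0.019, 1.0, 0.001], [1.0, 0.019, 0.0], [0.0, 0.001, -1.0]]
wrist_force: [3.1, 0.5, -0.6]
grip_width: 0.0317
grasp_force: 30.0
row [0.4354, -0.7652, 0.0026, 0.0001, -0.0, 0.0] at [0.6233 0.0956 0.0246] ang 1.1
```

```bash
python3 -m jog '[[0,0,-0.2,0,0,0],[0,0,-0.5,0,0,0],[0.1,-0.15,-0.55,0,0,0],[0.25,-0.4,-0.55,0,0,0],[0.37,-0.62,-0.55,0,0,0],[0.435,-0.765,-0.55,0,0,0],[0.435,-0.765,-0.55,0,0,0],[0.435,-0.765,-0.55,0,0,0],[0.435,-0.765,-0.25,0,0,0],[0.435,-0.765,-0.05,0,0,0],[0.435,-0.765,-0.003,0,0,0],[0.435,-0.765,-0.003,0,0,0]]'
python3 -m jog '[[0,0,0,0,0,0],[0,0,0,0,0,0]]'
python3 - <<'E'
from h import *
go(.4686,.1797,.0246,1.1)
c=read_camera("scene"); cv2.imwrite("pics/s3.png",cv2.resize(c["color"][60:300,180:460,::-1],None,fx=2,fy=2))
E
```

```text
time_s: 16.68
position: [0.4686, 0.1795, 0.0251]
tcp_rot: [[-0.019, 1.0, -0.001], [1.0, 0.019, -0.0], [-0.0, -0.001, -1.0]]
wrist_force: [0.0, -0.6, -3.8]
grip_width: 0.0312
grasp_force: 30.0
time_s: 16.92
position: [0.469, 0.1796, 0.0258]
tcp_rot: [[-0.019, 1.0, 0.001], [1.0, 0.019, 0.0], [0.0, 0.001, -1.0]]
wrist_force: [-0.2, 0.9, -4.3]
grip_width: 0.0313
grasp_force: 30.0
row [0.0004, -0.0021, 0.006, 0.0002, -0.0001, -0.0001] at [0.469  0.1796 0.0258] ang 1.1
```

View pics/s3.png

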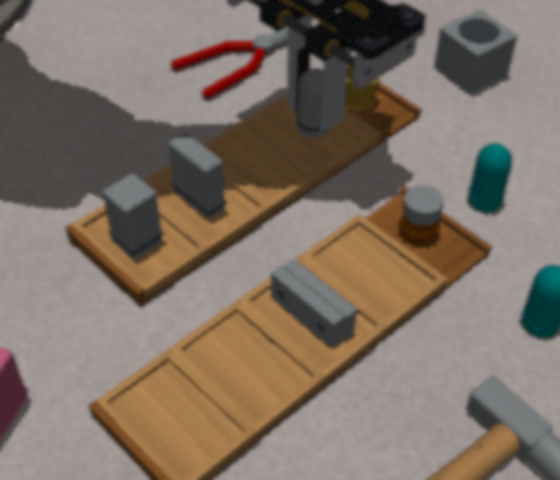

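```bash
python3 -m jog '[[0,0,0.004,0,0,0],[0,0,0.004,0,0,0]]'
python3 -m jog '[[0,0,0,0,0,0],[0,0,0,0,0,0],[0,0,0,0,0,0],[0,0,0,0,0,0],[0,0,-0.3,0,0,0],[0,0,-0.6,0,0,0],[0,0,-0.6,0,0,0],[0,0,-0.6,0,0,0]]' 0
python3 - <<'E'
from h import *
print(observe()["q"])
go(.6277,.0233,.1,90.9);go(.6277,.0233,.1,-89.1)
E
```

```text
time_s: 17.23
position: [0.4683, 0.1796, 0.0244]
tcp_rot: [[-0.019, 1.0, 0.0], [1.0, 0.019, 0.0], [0.0, 0.0, -1.0]]
wrist_force: [-0.1, 0.7, -4.8]
grip_width: 0.0315
grasp_force: 30.0
time_s: 18.23
position: [0.4683, 0.1793, 0.1442]
tcp_rot: [[-0.019, 1.0, 0.0], [1.0, 0.019, -0.0], [-0.0, 0.0, -1.0]]
wrist_force: [-0.4, -0.3, 0.1]
grip_width: 0.0936
grasp_force: 0.0
[ 0.04455734  0.26943851 -0.61843812  2.02095368  0.1975001   0.90860116
 -0.66005881]
row [-0.7949, 0.7821, 0.2215, 0.0, 0.0001, -0.2495] at [0.4683 0.1793 0.1442] ang 1.1
row [-0.7949, 0.7821, 0.2215, 0.0, 0.0001, -0.2495] at [0.4683 0.1793 0.1442] ang 1.1
```

```bash
python3 -m jog '[[-0.2,0.2,0,0,0,-0.2495],[-0.4,0.4,0,0,0,-0.2495],[-0.6,0.6,0,0,0,-0.2495],[-0.795,0.782,0,0,0,-0.2495],[-0.795,0.782,0,0,0,-0.2495],[-0.795,0.782,0,0,0,-0.2495],[-0.795,0.782,0,0,0,-0.2495],[-0.795,0.782,0,0,0,-0.2495],[-0.795,0.782,0.2,0,0,-0.2495],[-0.795,0.782,0.4,0,0,-0.2495],[-0.795,0.782,0.4,0,0,-0.2495],[-0.795,0.782,0.4,0,0,-0.2495]]' 119
python3 - <<'E'
from h import *
go(.6277,.0233,.021,90.9); print(observe()["q"],observe()["grip_width"])
c=read_camera("top"); cv2.imwrite("pics/t4.png",cv2.resize(c["color"][165:325,160:420,::-1],None,fx=3,fy=3))
E
```

```text
time_s: 19.73
position: [0.6279, 0.0242, 0.0648]
tcp_rot: [[-1.0, -0.017, -0.0], [-0.017, 1.0, 0.001], [0.0, 0.001, -1.0]]
wrist_force: [0.7, -0.1, 0.5]
grip_width: 0.0499
grasp_force: 0.0
row [0.0011, -0.0048, 0.219, 0.0001, -0.0, 0.0001] at [0.6279 0.0242 0.0648] ang 90.9
[ 0.4249079   0.62301298 -0.76878418  1.79113118  0.52397843  0.94364991
  1.01940865] 0.04994474130140131
```

View pics/t4.png

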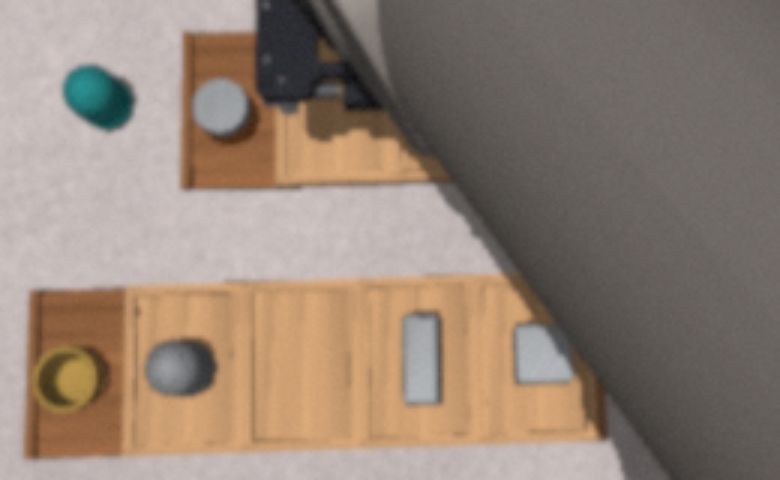

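```bash
python3 -m jog '[[0.001,-0.005,0.12,0,0,0],[0.001,-0.005,0.2,0,0,0],[0.001,-0.005,0.217,0,0,0],[0.001,-0.005,0.217,0,0,0],[0.001,-0.005,0.217,0,0,0]]' 119 40
python3 -m jog '[[0,0,0,0,0,0],[0,0,0,0,0,0],[0,0,0,0,0,0],[0,0,0,0,0,0],[0,0,0,0,0,0],[0,0,0,0,0,0]]' 255 40
python3 - <<'E'
from h import *
go(.470,.1097,.0215,91.1)
E
```

```text
time_s: 20.4
position: [0.6279, 0.0228, 0.0214]
tcp_rot: [[-1.0, -0.016, 0.001], [-0.016, 1.0, 0.0], [-0.001, 0.0, -1.0]]
wrist_force: [-0.4, -1.2, -0.7]
grip_width: 0.0505
grasp_force: 0.0
time_s: 21.15
position: [0.6277, 0.0229, 0.0211]
tcp_rot: [[-1.0, -0.016, 0.0], [-0.016, 1.0, 0.0], [-0.0, 0.0, -1.0]]
wrist_force: [-0.5, 3.2, 4.5]
grip_width: 0.0237
grasp_force: 40.0
row [0.7811, 0.4466, -0.0022, 0.0, 0.0, -0.0005] at [0.6277 0.0229 0.0211] ang 90.9
```

```bash
python3 -m jog '[[0,0,-0.15,0,0,0],[0,0,-0.4,0,0,0],[0.1,0.06,-0.5,0,0,0],[0.3,0.17,-0.5,0,0,0],[0.5,0.29,-0.5,0,0,0],[0.7,0.4,-0.5,0,0,0],[0.781,0.447,-0.5,0,0,0],[0.781,0.447,-0.5,0,0,0],[0.781,0.447,-0.3,0,0,0],[0.781,0.447,-0.15,0,0,0],[0.781,0.447,-0.15,0,0,0],[0.781,0.447,-0.15,0,0,0]]'
python3 - <<'E'
from h import *
go(.470,.1097,.0215,91.1)
c=read_camera("scene"); cv2.imwrite("pics/s5.png",cv2.resize(c["color"][60:260,200:420,::-1],None,fx=3,fy=3))
E
```

```text
time_s: 22.65
position: [0.4708, 0.1096, 0.0517]
tcp_rot: [[-1.0, -0.016, 0.0], [-0.016, 1.0, 0.001], [-0.0, 0.001, -1.0]]
wrist_force: [-0.2, -0.4, -3.8]
grip_width: 0.0238
grasp_force: 40.0
row [0.0042, 0.0003, 0.1508, 0.0001, 0.0001, -0.0006] at [0.4708 0.1096 0.0517] ang 90.9
```

View pics/s5.png

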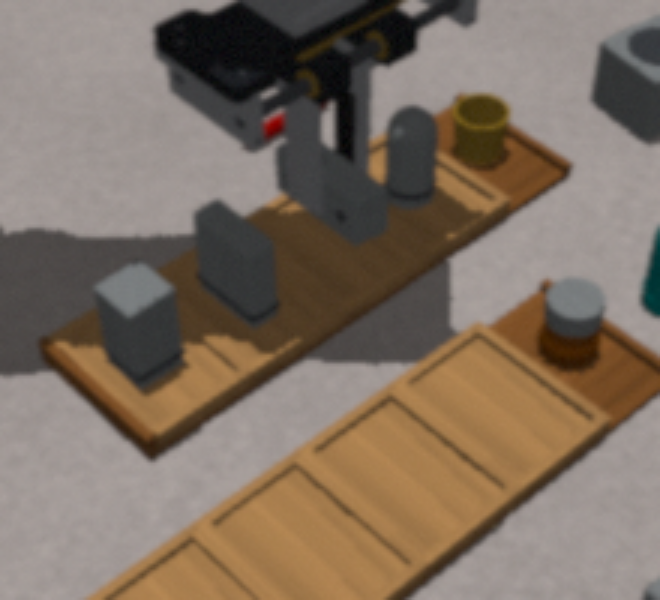

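```bash
python3 -m jog '[[0.003,0,0.08,0,0,0],[0.003,0,0.14,0,0,0],[0.003,0,0.15,0,0,0],[0.003,0,0.15,0,0,0],[0.003,0,0.15,0,0,0]]'
python3 -m jog '[[0,0,0,0,0,0],[0,0,0,0,0,0],[0,0,0,0,0,0],[0,0,0,0,0,0],[0,0,-0.1,0,0,0],[0,0,-0.4,0,0,0],[0,0,-0.8,0,0,0],[0,0,-0.9,0,0,0],[0,0,-0.9,0,0,0]]' 140
python3 -m jog '[[-0.2,-0.5,0,0,0,0],[-0.4,-0.9,0,0,0,0],[-0.4,-0.9,0,0,0,0],[-0.4,-0.9,0,0,0,0],[-0.4,-0.9,0,0,0,0],[-0.4,-0.9,0,0,0,0],[-0.4,-0.9,0,0,0,0]]'
python3 - <<'E'
from h import *
a=read_camera("top")["color"][165:325,160:420,::-1]; b=read_camera("scene")["color"][60:260,200:420,::-1]
cv2.imwrite("pics/f1.png",cv2.resize(a,None,fx=3,fy=3));cv2.imwrite("pics/f2.png",cv2.resize(b,None,fx=2.7,fy=2.7))
E
```

```text
time_s: 23.32
position: [0.4691, 0.1093, 0.0209]
tcp_rot: [[-1.0, -0.016, -0.0], [-0.016, 1.0, -0.001], [0.0, -0.001, -1.0]]
wrist_force: [-4.5, -4.1, 12.6]
grip_width: 0.0241
grasp_force: 40.0
time_s: 24.45
position: [0.4708, 0.1097, 0.2033]
tcp_rot: [[-1.0, -0.015, 0.005], [-0.015, 1.0, -0.0], [-0.005, -0.0, -1.0]]
wrist_force: [0.6, -1.6, -1.4]
grip_width: 0.0424
grasp_force: 0.0
time_s: 25.32
position: [0.5519, -0.0679, 0.201]
tcp_rot: [[-1.0, -0.018, 0.0], [-0.018, 1.0, -0.0], [-0.0, -0.0, -1.0]]
wrist_force: [0.7, -0.1, -0.5]
grip_width: 0.0422
grasp_force: 0.0
```

View pics/f1.png

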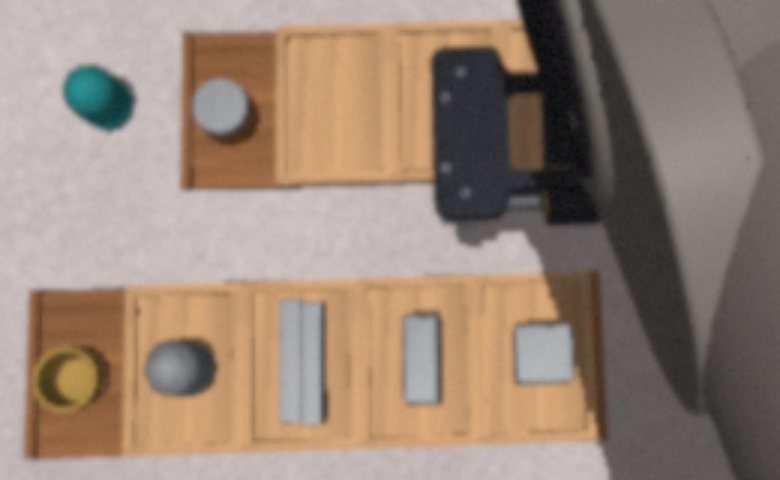

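View pics/f2.png

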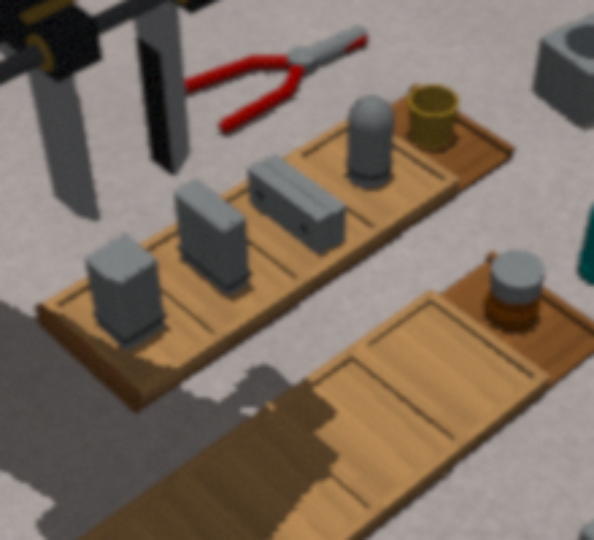

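Everything stands upright in the right order in the empty rack. In the top crop the ball is at (178,366), the pair side by side at (303,361), the blade at (421,357) and the square at (543,352). The gripper is well clear.

```bash
python3 -c "
from rig import *
print(sign_off())"
```

```text
the job is handed in; nothing more can be done
None
```

The row now stands in the empty rack in its old order (ball, pair, blade, square), with the parallels moved together in one grasp; the last pictures showed everything upright and the gripper clear, and the job was handed in at about 25 s on the robot's clock, with no verdict returned.

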